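Tap a heat sink home in a drill jig and clamp it

TASK

Take the soft-faced mallet from the yellow tray and, with light taps of its head, drawing it clear between taps, drive the half-loaded black heat sink into the drill jig until it comes up against the end stop hidden under the bush plate; do not force it, and keep the gripper off the sharp-edged heat sink. Then lay the mallet back in the yellow tray and swing the jig's red-knobbed cam lever all the way down to clamp the heat sink. Leave the other things on the bench where they are.

Things in the scene. Friction and masses are not known exactly. Their poses are not given: they have to be found in the camera images.
- jig: Steel box drill jig, bolted down. Origin on the bench under the middle of the channel's mouth; x = the way the heat sink slides in (yaw within 0.25 of +90 degrees: towards +y), y to the left of that (towards the robot), z up. Bed plate 12 mm thick, 120 mm wide, x = -120 to 172 mm, open before the mouth. Channel 66 mm wide between walls 17 mm thick, x = 0 to 160 mm.
- jig_mouth (a point): Middle of the channel's mouth, 30 mm above the bench. From here inward the channel is covered by the blue-grey bush plate with four brass drill bushes: underside 50 mm, top 60 mm above the bench (bushes 64 mm). The end stop's screw sticks out of the back plate, at x = 172 to 240 mm.
- stop_face (a point): Middle of the face of the adjustable end stop, inside the channel under the bush plate, hidden from view; 30 mm above the bench. Axes as the jig's. It is set anywhere from x = 100 to 125 mm in the jig. The heat sink is home when its nose bears on it.
- sink: Heat sink blank being loaded: black anodised, 150 mm long (x), 64 wide, 36 high, flat base up, fins down, about 0.36 kg. Origin under its middle; x points into the jig. It lies on the jig's bed (top 48 mm above the bench), its front part already in the channel with 1 mm of play each side, its nose 25 to 50 mm short of the stop. It slides with 1 to 4 N of friction and stays where it is left.
- sink_nose (a point): Middle of the heat sink's leading end, 75 mm along x from its middle, 30 mm above the bench.
- sink_tail (a point): Middle of the heat sink's outer end, where the mallet taps it, 30 mm above the bench. Even when home this end still stands 25 to 50 mm out of the mouth. Once the nose meets the stop the push rises steeply from the sliding friction; more than 60 N on it is forcing it.
- mallet: Soft-faced mallet lying on its side in the tray, 0.3 kg. Origin under the head's middle. Head along y: 90 mm over its flat round faces (white at +y, red at -y), 36 mm in diameter, axis 18 mm above the origin. Handle along -x, at the head's axis height, to 182 mm from the head's middle: 22 x 22 mm from 18 to 78 mm, then round, up to 29 mm thick. It starts pointing to the robot (yaw -0.45 to 0.45).
- mallet_grip (a point): Point on the axis of the mallet's handle to grip, 42 mm behind the middle of the head, 18 mm above the underside of the head; nearly the centre of mass. The handle is 22 mm wide here.
- tray: Low yellow plastic tray, 300 x 215 mm (x, y), 18 mm high, walls and floor 4 mm, fixed to the bench. Origin under its middle, on the bench. The mallet belongs inside it, anywhere in it.
- clamp (a joint): Angle of the cam lever over the jig's bush plate: 0 upright (open), 1.45 all the way down (clamped, lever lying out over the side wall towards jig +y, the robot's side). Starts between 0 and 0.2. Stiff: about 1.5 N at the knob, a few newtons more as the cam bites over the last 0.4 rad; it stays where it is left.
- clamp_pivot (a point): Pivot of the cam lever, 64.5 mm above the bench, 85 mm in from the mouth on the channel's middle line; the pivot pin runs along the jig's x.
- clamp_knob (a point): Centre of the red ball knob (26 mm in diameter) at the end of the lever, 92 mm from the pivot. The steel rod between is 12 mm thick.
- screwdriver: Screwdriver lying in the tray beside the mallet, 190 mm long; leave alone.
- blank_a: Spare heat sink blank, fins up, 150 x 64 x 36 mm, beyond the jig; leave alone.
- blank_b: Another spare heat sink blank, fins up; leave alone.
- multimeter: Orange multimeter, 190 x 92 x 45 mm; leave alone.
- solder_reel: Reel of solder standing on end, 60 mm across, 50 mm high; leave alone.
- screw_jar: Jar of screws with a blue cap, 60 mm across, 75 mm high; leave alone.
- brush: Hand brush for swarf, 200 mm long; leave alone.
Mind the look-alikes: they are no part of the job. Leave any blue look-alike of the mallet alone.

How it is judged:
On the way, in this order (a step that is already met when the one before it is completed fails the run):
1. the heat sink has been tapped part of the way in (over 5 mm, still over 4 mm short of the stop) and the mallet is clear of it (distance of sink_nose from where it was at the start of the episode above 0.005 m and x of sink_nose in the frame of stop_face below -0.004 m and contact force between mallet and sink below 0.1 N), for 0.1 s.
2. the heat sink is up against the stop (within 2 mm), the mallet clear of it, the cam lever not yet swung down (x of sink_nose in the frame of stop_face above -0.002 m and value of joint clamp below 0.6 rad and contact force between mallet and sink below 0.1 N), for 0.2 s.
At the end, for the whole second after the job is handed in: the heat sink's nose is within 2 mm of the stop's face, the cam lever is down (past 1.25 rad), and the mallet lies at rest in the yellow tray, its head's middle and grip point inside the rim and the grip point under 60 mm above the bench (x of sink_nose in the frame of stop_face above -0.002 m and value of joint clamp above 1.25 rad and x of mallet in the frame of tray between -0.15 and 0.15 m and y of mallet in the frame of tray between -0.1075 and 0.1075 m and x of mallet_grip in the frame of tray between -0.15 and 0.15 m and y of mallet_grip in the frame of tray between -0.1075 and 0.1075 m and height (world z) of mallet_grip below 0.06 m and linear speed of mallet below 0.02 m/s and linear speed of sink below 0.01 m/s); the robot touches nothing.
It fails at once if the mallet drives the heat sink with more than 60 N (contact force between mallet and sink above 60 N).
It fails at once if the gripper or arm touches the heat sink (contact force between any of the fingers, the arm and sink above 1 N).
It fails at once if the mallet is thrown or dropped into the tray (over 80 N) (contact force between mallet and tray above 80 N).
It fails at once if another thing on the bench is shifted by more than 30 mm (distance of any of screwdriver, blank_a, blank_b, multimeter, solder_reel, screw_jar, brush from where it was at the start of the episode above 0.03 m).
It also fails if it takes over 64 s, if anything falls off the work surface, if the arm or the gripper's body presses on something with over 40 N, if the wrist force passes 120 N, or if a joint passes its speed limit or range.

ROBOT

A 6-joint arm with a two-finger parallel gripper is mounted at the origin on the work surface. World frame = base frame: x ahead of the robot, y to its left, z up, the work surface at z = 0. Lengths are in m, angles in rad, forces in N, time in s.
With the tool pointing down it reaches from about 0.375 to 0.9 m from the base axis. Payload 3.1 kg.
Tool frame: the origin (TCP) lies on the centre line of the jaws, within the pads' length; the fingertips stand 11 mm ahead of it and the grasp point (between the pads) lies 8 mm behind it; z points along the fingers, y is the line along which they close (so a half turn about z gives the same grasp; the last joint's range is limited). The gripper opens to 87 mm and grips with 3 to 60 N. Pads are 19 mm wide; open, the fingers measure 117 mm over their backs; the gripper's body (75 mm by 190 mm) begins 51 mm behind the grasp point.
Start: joints at [-1.49, 0.527, 1.433, -0, 1.181, -0.178], TCP at [0.161, -0.604, 0.211] pointing down, gripper open.
Joint ranges: [-3.08, 3.08], [-0.75, 2.2], [0.22, 2.44], [-1.43, 4.57], [0, 2.65], [-2.85, 2.85]. Speed limits (rad/s): [2.79, 2.79, 3.14, 3.14, 3.14, 3.14].

INTERFACE

Orientations are given as a 3x3 rotation matrix whose columns are the frame's x, y, z axes.
In Python, from plant import * gives the robot as it stands.
- The arm moves only by the tool play_rows, never from a script. Its argument "targets" is a list of rows, each an object of numbers: "tx", "ty", "tz": the shift along the tool's x, y, z in m; "wx", "wy", "wz": the turn, a rotation vector about the tool's x, y, z in rad; "grip": the finger opening in m, from 0 to 0.087. A call has 1 to 5 rows; each row is the pose to reach, as a shift and turn from the pose commanded when the call began, along the tool's axes at that moment; what a row does not reach only later rows make up. A row lasts 1/8 s, in which the tool goes at most 62.5 mm and 10.7 degrees, less where a joint would pass 70% of its speed; a pose out of reach is approached as far as the arm can. A call with a gripper value outside its range is refused whole. The fingers move at their own pace and stop on an object; "newtons" is the grip in N (left out, the last holds). Time passes only in rows, so rows that repeat a pose let the fingers close. It gives the time, the measured TCP pose, the force, the opening and the grip force at its end, in the units of the state.
- read_state(): the state, without advancing time (a new reading comes with each control period).
- capture(name): name is "scene" or "top" or "wrist"; returns a dict with "pixels" (480x640x3 uint8, red, green, blue), "intrinsics" (3x3 intrinsics, pixels), "D" ([k1, k2, p1, p2, k3] as OpenCV has them; the pictures are not rectified), "rvec" (rotation vector, rad) and "tvec" (3), from world to camera coordinates, as OpenCV has them; the wrist camera has in their place "mount" (4x4, takes a point from camera to tool coordinates, whose origin is the TCP and whose axes are the flange's). Camera axes: x right, y down, z forward; pixel columns grow to the right and rows downward; lengths in m; the calibration is good to about 2 mm. A picture is of the moment at which its call begins: read the wrist's pose just before it. There is no depth.
- job_done(): hands the job in; it is judged then, once.
Trained networks look in a picture, given as the dict that the camera call returned (one of the last four; its "shot" number tells which), for a name from the list of things; names that differ only in an ending like _2 or _b are one class to them, and where a whole thing is asked for, a point or a joint stands for the part that bears it (a point fixed in the world has none). Each returns a list of dicts, best first, with "score" (0 to 1); they miss things now and then, are a little off and sometimes report something else, mostly with a low value. They report only what shows in the picture. A call takes as long as a camera call. They do not tell look-alikes from the thing itself.
- look_for(name, picture): "rect" ([centre column, centre row, width, height] in pixels, round what is visible of it).
- place_of(name, picture): "xy" ([column, row] in pixels: a listed point, or the origin of a listed thing).
The state is a dict: "time_s": time; "qpos": joint angles; "qd": joint speeds; "joint_torque": joint torques, N m; "tool_pos": TCP position; "tcp_rot": TCP orientation; "wrist_force": force on the tool from outside, world axes, zero at the start; "moment": the same for the moment, N m; "width": opening from 0.0 (shut) to 1.0 (fully open); "gripper_force": force on a finger pad.
Only numpy, scipy, OpenCV 4.12 (cv2) and the standard library are available. Lean on these libraries where they do the work, as an engineer would, in place of code of your own. Each camera call takes 0.05 s, during which the arm holds its last target. There are 200 camera calls.

## Working session

There is one attempt and no reset: what is moved stays moved. The work goes in short steps, Python scripts to look and compute and a tool call to move; the robot and the scene stay as the last step left them, time stands still between calls to the robot, and variables do not carry over. Pictures are saved under pics/ and viewed, at most 10 in all, crops included, and the job is handed in when it is done.

Besides the shell and the picture viewer there is one more tool, called after "Emit:" by a JSON object that holds its "api" and its "payload". play_rows: Moves the arm, as the interface text tells. Its arguments: {"type":"object","properties":{"targets":{"type":"array","items":{"type":"object","properties":{"tx":{"type":"number"},"ty":{"type":"number"},"tz":{"type":"number"},"wx":{"type":"number"},"wy":{"type":"number"},"wz":{"type":"number"},"grip":{"type":"number"}}}},"newtons":{"type":"number"}},"required":["targets"]}

```bash
mkdir -p pics; ls
cat > h.py <<'E'
from plant import *
import numpy as np, cv2
def ray(pic,uv):
    K=np.array(pic["intrinsics"]);D=np.array(pic["D"])
    n=cv2.undistortPoints(np.array([[uv]],float),K,D)[0,0]
    d=np.array([n[0],n[1],1.])
    if "mount" in pic:
        s=pic["st"];R=np.array(s["tcp_rot"]).reshape(3,3);M=np.array(pic["mount"])
        return R@M[:3,3]+np.array(s["tool_pos"]), R@M[:3,:3]@d
    R=cv2.Rodrigues(np.array(pic["rvec"],float))[0];t=np.array(pic["tvec"],float).ravel()
    return -R.T@t, R.T@d
def at(pic,uv,z):
    o,d=ray(pic,uv); return o+d*(z-o[2])/d[2]
def cap(n):
    s=read_state(); p=capture(n); p["st"]=s; return p
def proj(pic,X):
    X=np.array(X,float).reshape(-1,3)
    return cv2.projectPoints(X,np.array(pic["rvec"],float),np.array(pic["tvec"],float),np.array(pic["intrinsics"]),np.array(pic["D"]))[0][:,0]
def save(pic,f): cv2.imwrite(f,np.ascontiguousarray(pic["pixels"][:,:,::-1]))
E
cat > a.py <<'E'
from h import *
Z=dict(jig=0,jig_mouth=.03,sink=.012,sink_tail=.03,sink_nose=.03,mallet=.004,mallet_grip=.022,tray=0,clamp_pivot=.0645,clamp_knob=.155,screwdriver=.01)
for c in("top","scene"):
    p=cap(c);save(p,f"pics/{c}.png")
    print(c,ray(p,(320,240))[0].round(3))
    for n,z in Z.items():
        try:
            for r in place_of(n,p)[:3]: print(n,np.round(r["xy"],1),round(r["score"],2),at(p,r["xy"],z).round(4))
        except Exception as e: print(n,e)
E
python3 a.py
```

```text
pics
top [ 0.29  -0.023  1.395]
jig [310.2 200.2] 0.69 [ 0.5972 -0.0369  0.    ]
jig [274.1 192.1] 0.63 [0.6187 0.0541 0.    ]
jig_mouth [310.8 200. ] 0.8 [ 0.5911 -0.0381  0.03  ]
jig_mouth [448.4 224.2] 0.55 [ 0.5284 -0.3783  0.03  ]
sink [314.1 201.6] 0.69 [ 0.5909 -0.0465  0.012 ]
sink [275.9 194. ] 0.62 [0.611  0.0489 0.012 ]
sink_tail [340.2 197.7] 0.63 [ 0.5965 -0.1107  0.03  ]
mallet [249.2 302.3] 0.9 [0.3421 0.115  0.004 ]
mallet [441. 208.] 0.64 [ 0.5747 -0.3679  0.004 ]
mallet_grip [448.3 221.6] 0.95 [ 0.5364 -0.3804  0.022 ]
mallet_grip [268.9 297.7] 0.93 [0.3522 0.0655 0.022 ]
mallet_grip [151.2 173.6] 0.63 [0.664  0.3614 0.022 ]
tray [450.4 238.1] 0.74 [ 0.498  -0.3897  0.    ]
clamp_pivot [275.  196.3] 0.71 [0.5931 0.0483 0.0645]
clamp_knob [151.6 174.4] 0.71 [0.6258 0.3231 0.155 ]
clamp_knob [272.5 193.5] 0.42 [0.5789 0.0491 0.155 ]
screwdriver [484.9 233.4] 0.71 [ 0.5079 -0.4761  0.01  ]
scene [1.016 0.562 1.025]
jig [276.8 302.3] 0.67 [ 0.5952 -0.0341  0.    ]
jig_mouth [276.  294.2] 0.64 [ 0.5933 -0.0359  0.03  ]
sink [274.5 298.1] 0.9 [ 0.5959 -0.0405  0.012 ]
sink [290.1 312.9] 0.69 [0.5978 0.0183 0.012 ]
sink [446.7 402.2] 0.62 [0.5156 0.4111 0.012 ]
sink_tail [254.1 276.3] 0.75 [ 0.5958 -0.1155  0.03  ]
sink_nose [291.7 314. ] 0.69 [0.6047 0.0328 0.03  ]
mallet [337.7 168.4] 0.85 [ 0.1313 -0.2774  0.004 ]
mallet [391.  279.4] 0.76 [0.3462 0.1188 0.004 ]
mallet [203.5 225.4] 0.62 [ 0.5702 -0.3724  0.004 ]
mallet_grip [213.4 212.8] 0.81 [ 0.5295 -0.3763  0.022 ]
mallet_grip [326.4 170.6] 0.78 [ 0.1783 -0.2798  0.022 ]
mallet_grip [375.7 270.2] 0.78 [0.3628 0.0807 0.022 ]
tray [218.  207.8] 0.79 [ 0.4971 -0.4041  0.    ]
clamp_pivot [295.6 304.7] 0.71 [0.5956 0.0387 0.0645]
clamp_pivot [174.7 294.6] 0.71 [ 0.7762 -0.1813  0.0645]
clamp_pivot [225.6 353.3] 0.51 [0.7856 0.0255 0.0645]
clamp_knob [295.2 281.7] 0.68 [0.5953 0.0434 0.155 ]
screwdriver [203. 197.] 0.85 [ 0.5059 -0.4623  0.01  ]
```

View pics/top.png

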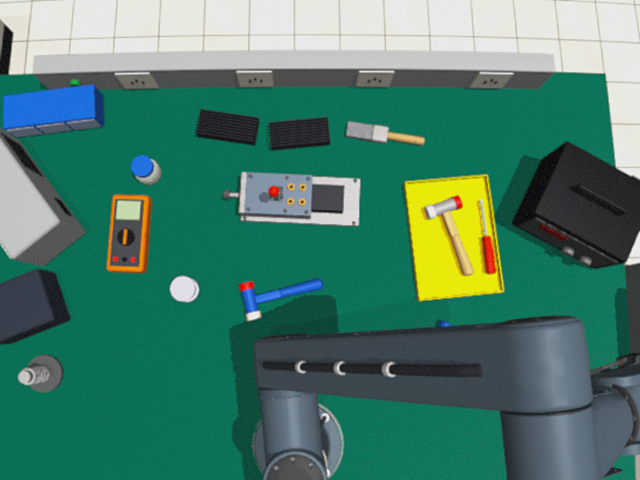

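View pics/scene.png

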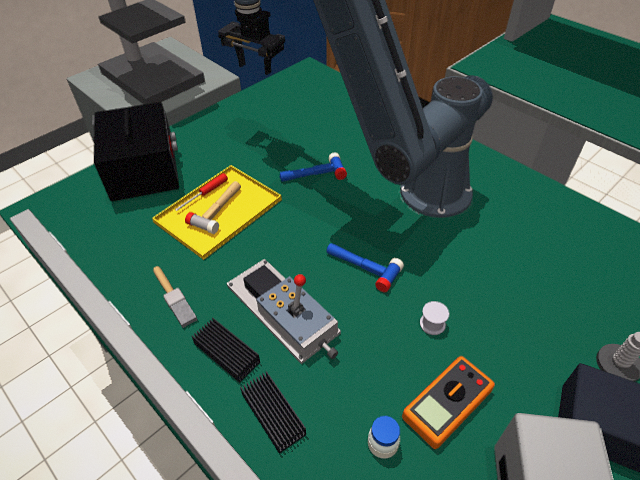

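The candidates are the wooden-handled mallet in the tray at top (441,208), and two blue look-alikes at top (250,300) and scene (337,168). I choose the tray one: it has a wooden handle, with its red face at (462,202) and white face at (425,212). The jig is at (300,198), with the sink's tail to the right at (343,198).

```bash
cat > b.py <<'E'
from h import *
p=cap("top")
im=p["pixels"]; c=cv2.resize(im[160:310,215:515],None,fx=2.6,fy=2.6,interpolation=cv2.INTER_CUBIC)
cv2.imwrite("pics/crop.png",np.ascontiguousarray(c[:,:,::-1]))
for uv in [(467,272),(445,214),(425,212.5),(465,202)]: print(uv,at(p,uv,.022).round(4))
s=read_state(); print(s);
E
python3 b.py
```

```text
(467, 272) [ 0.4098 -0.422   0.022 ]
(445, 214) [ 0.5557 -0.3729  0.022 ]
(425, 212.5) [ 0.5597 -0.3224  0.022 ]
(465, 202) [ 0.5862 -0.4253  0.022 ]
{'time_s': 1.25, 'qpos': array([-1.48949433e+00,  5.27528971e-01,  1.43267676e+00,  8.13428712e-06,
        1.18138289e+00, -1.78488193e-01]), 'qd': array([ 0.00081176, -0.00019607, -0.00049671, -0.00020071, -0.00034865,
        0.0001327 ]), 'joint_torque': array([ 1.14646384e-03, -4.40014136e+01, -1.76985401e+01,  6.34917291e-02,
        5.06324612e-02, -2.26543904e-05]), 'tool_pos': array([ 0.16058609, -0.60401152,  0.21143799]), 'tcp_rot': array([[ 9.66444689e-01,  2.56874801e-01,  7.82827163e-06],
       [ 2.56874801e-01, -9.66444689e-01, -3.41234423e-06],
       [ 6.68904630e-06,  5.30872767e-06, -1.00000000e+00]]), 'wrist_force': array([ 0.65737128,  0.14448699, -0.67470538]), 'moment': array([ 0.01416241, -0.03339554,  0.02708211]), 'gripper_force': 0.0, 'width': 1.003655056187634}
```

View pics/crop.png

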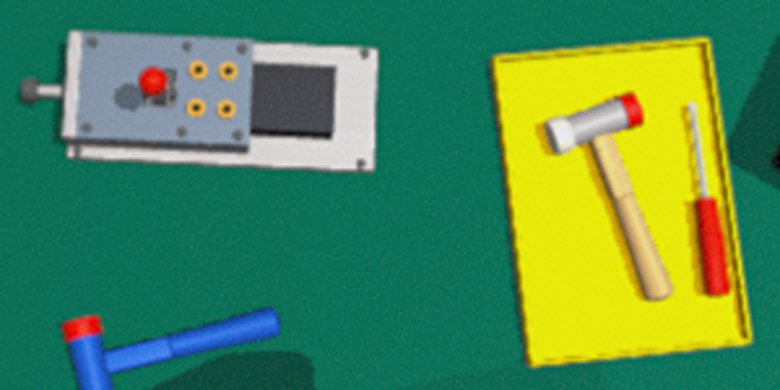

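The crop shows the chosen mallet lying with its head from (560,133, white) to (630,108, red) and its handle end at (655,295). The screwdriver is to its right at (700,200). The tool yaw (0.26) already matches the mallet's (about 0.27).

Emit:
{"api": "play_rows", "payload": {"targets": [{"tx":0.06,"ty":-0.017,"grip":0.055},{"tx":0.12,"ty":-0.034,"grip":0.055},{"tx":0.18,"ty":-0.052,"grip":0.055},{"tx":0.24,"ty":-0.069,"grip":0.055},{"tx":0.29,"ty":-0.084,"grip":0.055}], "newtons": 60}}

```text
$.targets[0]: bad value
```

Emit:
{"api": "play_rows", "payload": {"targets": [{"tx":0.05,"ty":-0.014,"grip":0.055},{"tx":0.09,"ty":-0.026,"grip":0.055},{"tx":0.127,"ty":-0.036,"grip":0.055},{"tx":0.127,"ty":-0.036,"grip":0.055},{"tx":0.127,"ty":-0.036,"grip":0.055}]}}

```text
$.targets[0]: bad value
```

```bash
cat > c.py <<'E'
from h import *
p=cap("wrist");save(p,"pics/w1.png");print(p["st"]["tool_pos"],p["st"]["tcp_rot"][:,0])
for n,z in dict(mallet=.022,mallet_grip=.022).items():
    for r in place_of(n,p)[:3]: print(n,np.round(r["xy"],1),round(r["score"],2),at(p,r["xy"],z).round(4))
t=cap("top")
# sink/jig edges: dark sink corners and jig plate corners from the top view (full image px)
for n,uv,z in [("bed corner robot-side",(215+375/2.6,160+170/2.6),.012),("bed corner far",(215+378/2.6,160+48/2.6),.012),("sink tail far",(215+335/2.6,160+66/2.6),.048),("sink tail near",(215+333/2.6,160+137/2.6),.048),("plate mouth near",(215+249/2.6,160+150/2.6),.06),("plate mouth far",(215+253/2.6,160+42/2.6),.06),("plate back far",(215+80/2.6,160+33/2.6),.06)]:
    print(n,at(t,uv,z).round(4))
E
python3 c.py
```

```text
[ 0.16058609 -0.60401152  0.21143799] [9.66444689e-01 2.56874801e-01 6.68904630e-06]
mallet [ 43.1 158.3] 0.89 [ 0.1362 -0.2938  0.022 ]
mallet_grip [ 53.3 132.8] 0.91 [ 0.1667 -0.3044  0.022 ]
bed corner robot-side [ 0.5299 -0.1581  0.012 ]
bed corner far [ 0.6499 -0.1637  0.012 ]
sink tail far [ 0.6232 -0.119   0.048 ]
sink tail near [ 0.5551 -0.116   0.048 ]
plate mouth near [ 0.5411 -0.0373  0.06  ]
plate mouth far [ 0.6436 -0.0419  0.06  ]
plate back far [0.6534 0.1196 0.06  ]
```

View pics/w1.png

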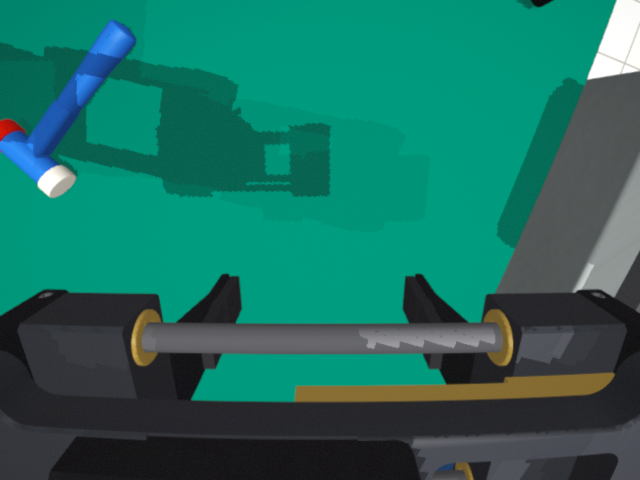

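The move was refused because rows need all their fields. The arm has not moved, and the picture only shows a blue look-alike at (70,100).

Emit:
{"api": "play_rows", "payload": {"targets": [{"tx":0.06,"ty":-0.017,"tz":0,"wx":0,"wy":0,"wz":0,"grip":0.055},{"tx":0.12,"ty":-0.034,"tz":0,"wx":0,"wy":0,"wz":0,"grip":0.055},{"tx":0.18,"ty":-0.052,"tz":0,"wx":0,"wy":0,"wz":0,"grip":0.055},{"tx":0.24,"ty":-0.069,"tz":0,"wx":0,"wy":0,"wz":0,"grip":0.055},{"tx":0.29,"ty":-0.084,"tz":0,"wx":0,"wy":0,"wz":0,"grip":0.055}], "newtons": 60}}

```text
time_s: 2.08
tool_pos: [0.4212, -0.4469, 0.2116]
tcp_rot: [[0.966, 0.258, 0.0], [0.258, -0.966, -0.0], [0.0, 0.0, -1.0]]
wrist_force: [0.1, -0.4, 0.6]
width: 0.639
gripper_force: 0.0
```

Emit:
{"api": "play_rows", "payload": {"targets": [{"tx":0.05,"ty":-0.014,"tz":0,"wx":0,"wy":0,"wz":0,"grip":0.055},{"tx":0.09,"ty":-0.026,"tz":0,"wx":0,"wy":0,"wz":0,"grip":0.055},{"tx":0.127,"ty":-0.036,"tz":0,"wx":0,"wy":0,"wz":0,"grip":0.055},{"tx":0.127,"ty":-0.036,"tz":0,"wx":0,"wy":0,"wz":0,"grip":0.055}]}}

```text
time_s: 2.58
tool_pos: [0.535, -0.379, 0.2113]
tcp_rot: [[0.965, 0.261, 0.001], [0.261, -0.965, -0.0], [0.001, 0.0, -1.0]]
wrist_force: [-1.1, -0.1, 0.0]
width: 0.636
gripper_force: 0.0
```

```bash
sed -i 's/w1.png/w2.png/; /^t=cap/,$d' c.py; python3 c.py
```

```text
[ 0.53500075 -0.3790433   0.21134233] [9.65370099e-01 2.60883192e-01 7.29979383e-04]
mallet [322.7 172.3] 0.83 [ 0.5723 -0.3709  0.022 ]
mallet_grip [325.5 206.9] 0.69 [ 0.5367 -0.3838  0.022 ]
```

View pics/w2.png

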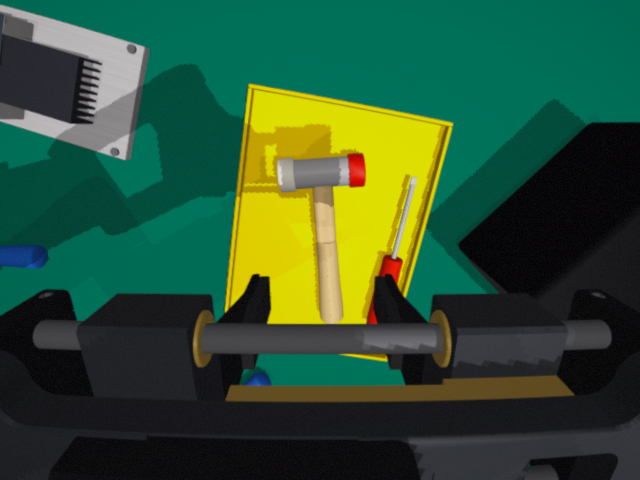

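The wrist view shows the head at (321,172), with white at (285,174) and red at (357,170). The handle runs down to (331,318), and the screwdriver is clear at about (390,290).

```bash
cat > d.py <<'E'
from h import *
p=cap("wrist");R=p["st"]["tcp_rot"]
a=[at(p,u,.022) for u in [(321,172),(325,215),(327.5,250),(331,312),(278,175),(365,169)]]
print(np.round(a,4))
h=a[0]-a[3];f=a[4]-a[5]
y1=np.arctan2(h[1],h[0]);y2=np.arctan2(-f[0],f[1]);print("yaws",y1,y2,"tool",np.arctan2(R[1,0],R[0,0]))
m=(a[4]+a[5])/2;print(m)
g=m-.042*np.array([np.cos(y1),np.sin(y1),0]);print(g,R.T@(g-p["st"]["tool_pos"]))
E
python3 d.py
```

```text
[[ 0.5689 -0.3714  0.022 ]
 [ 0.5245 -0.3878  0.022 ]
 [ 0.4856 -0.4013  0.022 ]
 [ 0.4093 -0.4265  0.022 ]
 [ 0.5541 -0.3278  0.022 ]
 [ 0.5841 -0.4158  0.022 ]]
yaws 0.3321200599640233 0.3292267153524841 tool 0.25959496278269123
[ 0.56906939 -0.37179601  0.022     ]
[ 0.52936455 -0.38549002  0.022     ] [-0.00352658  0.00349271  0.18929957]
```

Emit:
{"api": "play_rows", "payload": {"targets": [{"tx":-0.003,"ty":0.004,"tz":0.05,"wx":0,"wy":0,"wz":-0.07,"grip":0.055},{"tx":-0.003,"ty":0.004,"tz":0.1,"wx":0,"wy":0,"wz":-0.07,"grip":0.055},{"tx":-0.003,"ty":0.004,"tz":0.145,"wx":0,"wy":0,"wz":-0.07,"grip":0.055},{"tx":-0.003,"ty":0.004,"tz":0.175,"wx":0,"wy":0,"wz":-0.07,"grip":0.055},{"tx":-0.003,"ty":0.004,"tz":0.188,"wx":0,"wy":0,"wz":-0.07,"grip":0.055}]}}

```text
time_s: 3.4
tool_pos: [0.5289, -0.3857, 0.0215]
tcp_rot: [[0.947, 0.322, -0.003], [0.322, -0.947, 0.002], [-0.002, -0.003, -1.0]]
wrist_force: [0.4, 0.3, 0.2]
width: 0.636
gripper_force: 0.0
```

Emit:
{"api": "play_rows", "payload": {"targets": [{"tx":0,"ty":0,"tz":0,"wx":0,"wy":0,"wz":0,"grip":0.055},{"tx":0,"ty":0,"tz":0,"wx":0,"wy":0,"wz":0,"grip":0.01},{"tx":0,"ty":0,"tz":0,"wx":0,"wy":0,"wz":0,"grip":0.01},{"tx":0,"ty":0,"tz":0,"wx":0,"wy":0,"wz":0,"grip":0.01},{"tx":0,"ty":0,"tz":0,"wx":0,"wy":0,"wz":0,"grip":0.01}], "newtons": 60}}

```text
time_s: 4.03
tool_pos: [0.5311, -0.3856, 0.024]
tcp_rot: [[0.946, 0.324, 0.001], [0.324, -0.946, -0.001], [0.0, 0.001, -1.0]]
wrist_force: [-0.4, 1.0, -0.6]
width: 0.264
gripper_force: 0.0
```

Emit:
{"api": "play_rows", "payload": {"targets": [{"tx":0,"ty":0,"tz":0,"wx":0,"wy":0,"wz":0,"grip":0.01},{"tx":0,"ty":0,"tz":0,"wx":0,"wy":0,"wz":0,"grip":0.01},{"tx":0,"ty":0,"tz":-0.02,"wx":0,"wy":0,"wz":0,"grip":0.01},{"tx":0,"ty":0,"tz":-0.06,"wx":0,"wy":0,"wz":0,"grip":0.01},{"tx":0,"ty":0,"tz":-0.1,"wx":0,"wy":0,"wz":0,"grip":0.01}]}}

```text
time_s: 4.65
tool_pos: [0.531, -0.3857, 0.1256]
tcp_rot: [[0.946, 0.324, 0.001], [0.324, -0.946, -0.001], [0.0, 0.001, -1.0]]
wrist_force: [0.0, 0.3, 0.0]
width: 0.113
gripper_force: 0.0
```

Emit:
{"api": "play_rows", "payload": {"targets": [{"tx":0.015,"ty":-0.034,"tz":0,"wx":0,"wy":0,"wz":0.08,"grip":0.01},{"tx":0.03,"ty":-0.069,"tz":0,"wx":0,"wy":0,"wz":0.16,"grip":0.01},{"tx":0.045,"ty":-0.104,"tz":0,"wx":0,"wy":0,"wz":0.24,"grip":0.01},{"tx":0.061,"ty":-0.138,"tz":0,"wx":0,"wy":0,"wz":0.32,"grip":0.01},{"tx":0.076,"ty":-0.173,"tz":0,"wx":0,"wy":0,"wz":0.38,"grip":0.01}]}}

```text
time_s: 5.28
tool_pos: [0.5474, -0.1964, 0.1251]
tcp_rot: [[0.999, -0.053, 0.002], [-0.053, -0.999, -0.001], [0.002, 0.001, -1.0]]
wrist_force: [0.1, -0.2, 0.9]
width: 0.115
gripper_force: 0.0
```

```bash
cat > e.py <<'E'
from h import *
s=read_state();print(s["gripper_force"],s["width"],s["wrist_force"])
p=cap("wrist");save(p,"pics/w3.png");print(p["st"]["tool_pos"],p["st"]["tcp_rot"][:,0])
for n,z in dict(mallet=.13,sink_tail=.03,jig_mouth=.03).items():
    for r in place_of(n,p)[:3]: print(n,np.round(r["xy"],1),round(r["score"],2),at(p,r["xy"],z).round(4))
E
python3 e.py
```

```text
0.0 0.11495375721505995 [ 0.13867415 -0.20604786  0.90497044]
[ 0.54739935 -0.19640935  0.12506335] [ 0.99861856 -0.0525012   0.002143  ]
mallet [512.  189.2] 0.58 [ 0.596  -0.2978  0.13  ]
sink_tail [219.6 184.4] 0.92 [ 0.592  -0.1181  0.03  ]
sink_tail [136.3 184.3] 0.37 [ 0.5961 -0.0496  0.03  ]
```

View pics/w3.png

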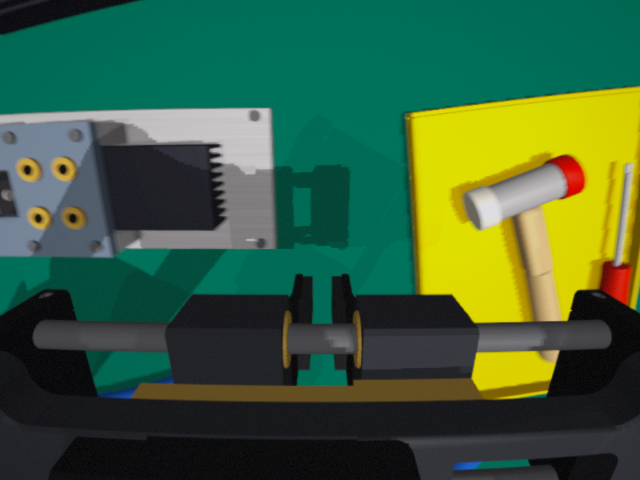

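The mallet was not picked up. It is still in the tray with its head at (525,192), and the fingers shut on nothing. The sink's tail is at (217,187). I'll work out where the mallet is now.

```bash
cat > f.py <<'E'
from h import *
p=cap("wrist")
a=np.array([at(p,u,.022) for u in [(483,207),(566,177),(525,192),(528,212),(548,352)]]);print(a.round(4))
h=a[2]-a[4];print("yaw",np.arctan2(h[1],h[0]))
for n in("top","scene"):
    t=cap(n)
    for k in("mallet","mallet_grip"):
        for r in place_of(k,t)[:3]: print(n,k,np.round(r["xy"],1),round(r["score"],2),at(t,r["xy"],.022).round(4))
    if n=="top":
        c=cv2.resize(t["pixels"][165:310,390:530],None,fx=4,fy=4,interpolation=cv2.INTER_CUBIC); cv2.imwrite("pics/t2.png",np.ascontiguousarray(c[:,:,::-1]))
E
python3 f.py
```

```text
[[ 0.5614 -0.3359  0.022 ]
 [ 0.5844 -0.4062  0.022 ]
 [ 0.5729 -0.3714  0.022 ]
 [ 0.5553 -0.3763  0.022 ]
 [ 0.4096 -0.4192  0.022 ]]
yaw 0.28480656926708603
top mallet [441.  209.7] 0.87 [ 0.5667 -0.3632  0.022 ]
top mallet [412.9 387.6] 0.6 [ 0.1325 -0.279   0.022 ]
top mallet_grip [416.7 368.5] 0.89 [ 0.1778 -0.2894  0.022 ]
top mallet_grip [452.8 224.2] 0.74 [ 0.5297 -0.3915  0.022 ]
top mallet_grip [451.  237.8] 0.42 [ 0.4955 -0.3854  0.022 ]
scene mallet [390.3 284. ] 0.91 [0.3701 0.1346 0.022 ]
scene mallet [337.7 173.3] 0.71 [ 0.1632 -0.2468  0.022 ]
scene mallet [203.4 226.1] 0.62 [ 0.5798 -0.3539  0.022 ]
scene mallet_grip [373.  271.4] 0.84 [0.3705 0.0784 0.022 ]
scene mallet_grip [212.8 214.9] 0.61 [ 0.5356 -0.3708  0.022 ]
```

View pics/t2.png

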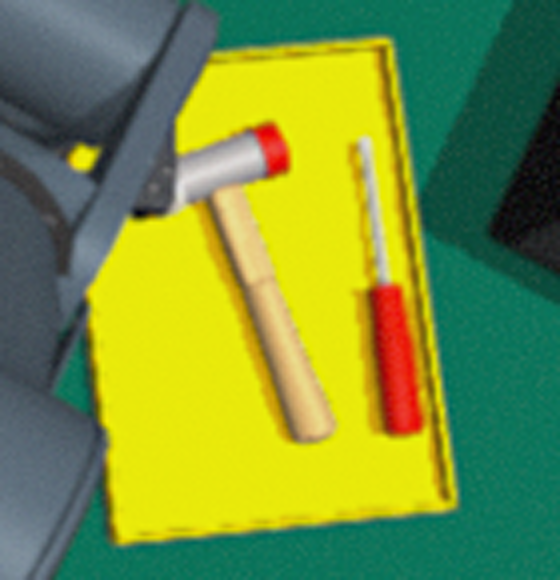

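The mallet hardly moved, so the grip either hadn't finished closing or slipped off its lower edge. I'll go back, reach lower, and wait until a grip force shows.

Emit:
{"api": "play_rows", "payload": {"targets": [{"tx":0,"ty":0.038,"tz":0,"wx":0,"wy":0,"wz":-0.08,"grip":0.055},{"tx":0,"ty":0.076,"tz":0,"wx":0,"wy":0,"wz":-0.16,"grip":0.055},{"tx":-0.003,"ty":0.114,"tz":0,"wx":0,"wy":0,"wz":-0.24,"grip":0.055},{"tx":-0.005,"ty":0.152,"tz":0,"wx":0,"wy":0,"wz":-0.32,"grip":0.055},{"tx":-0.0065,"ty":0.188,"tz":0,"wx":0,"wy":0,"wz":-0.353,"grip":0.055}]}}

```text
time_s: 6.45
tool_pos: [0.5303, -0.3865, 0.1232]
tcp_rot: [[0.954, 0.299, -0.0], [0.299, -0.954, 0.0], [-0.0, -0.0, -1.0]]
wrist_force: [-1.1, -1.4, -0.1]
width: 0.585
gripper_force: 0.0
```

Emit:
{"api": "play_rows", "payload": {"targets": [{"tx":0,"ty":0,"tz":0.04,"wx":0,"wy":0,"wz":0,"grip":0.055},{"tx":0,"ty":0,"tz":0.08,"wx":0,"wy":0,"wz":0,"grip":0.055},{"tx":0,"ty":0,"tz":0.1,"wx":0,"wy":0,"wz":0,"grip":0.055},{"tx":0,"ty":0,"tz":0.107,"wx":0,"wy":0,"wz":0,"grip":0.055},{"tx":0,"ty":0,"tz":0.107,"wx":0,"wy":0,"wz":0,"grip":0.055}]}}

```text
time_s: 7.08
tool_pos: [0.5313, -0.3851, 0.0169]
tcp_rot: [[0.954, 0.298, 0.001], [0.298, -0.954, -0.001], [0.0, 0.001, -1.0]]
wrist_force: [-0.5, 0.1, 0.0]
width: 0.627
gripper_force: 0.0
```

Emit:
{"api": "play_rows", "payload": {"targets": [{"tx":0,"ty":0,"tz":0,"wx":0,"wy":0,"wz":0,"grip":0},{"tx":0,"ty":0,"tz":0,"wx":0,"wy":0,"wz":0,"grip":0},{"tx":0,"ty":0,"tz":0,"wx":0,"wy":0,"wz":0,"grip":0},{"tx":0,"ty":0,"tz":0,"wx":0,"wy":0,"wz":0,"grip":0},{"tx":0,"ty":0,"tz":0,"wx":0,"wy":0,"wz":0,"grip":0}], "newtons": 60}}

```text
time_s: 7.7
tool_pos: [0.5306, -0.3841, 0.0167]
tcp_rot: [[0.954, 0.299, -0.001], [0.299, -0.954, 0.001], [-0.0, -0.001, -1.0]]
wrist_force: [-0.3, 1.8, 3.4]
width: 0.234
gripper_force: 59.9
```

Emit:
{"api": "play_rows", "payload": {"targets": [{"tx":0,"ty":0,"tz":-0.015,"wx":0,"wy":0,"wz":0,"grip":0},{"tx":0,"ty":0,"tz":-0.04,"wx":0,"wy":0,"wz":0,"grip":0},{"tx":0,"ty":0,"tz":-0.07,"wx":0,"wy":0,"wz":0,"grip":0},{"tx":0,"ty":0,"tz":-0.1,"wx":0,"wy":0,"wz":0,"grip":0}]}}

```text
time_s: 8.2
tool_pos: [0.5306, -0.3847, 0.1174]
tcp_rot: [[0.955, 0.298, -0.0], [0.298, -0.955, 0.0], [-0.0, -0.0, -1.0]]
wrist_force: [0.9, -0.3, -3.5]
width: 0.233
gripper_force: 59.8
```

Emit:
{"api": "play_rows", "payload": {"targets": [{"tx":0.014,"ty":-0.034,"tz":0,"wx":0,"wy":0,"wz":0.08,"grip":0},{"tx":0.028,"ty":-0.069,"tz":0,"wx":0,"wy":0,"wz":0.16,"grip":0},{"tx":0.042,"ty":-0.104,"tz":0,"wx":0,"wy":0,"wz":0.24,"grip":0},{"tx":0.057,"ty":-0.138,"tz":0,"wx":0,"wy":0,"wz":0.32,"grip":0},{"tx":0.071,"ty":-0.172,"tz":0,"wx":0,"wy":0,"wz":0.353,"grip":0}]}}

```text
time_s: 8.82
tool_pos: [0.5473, -0.1983, 0.1168]
tcp_rot: [[0.999, -0.052, 0.0], [-0.052, -0.999, -0.0], [0.0, 0.0, -1.0]]
wrist_force: [0.3, -0.8, -3.5]
width: 0.234
gripper_force: 59.8
```

```bash
sed -i 's/w3/w4/;s/mallet=.13/mallet=.117/' e.py; python3 e.py
```

```text
59.789074659347534 0.23405729233022085 [ 0.32189442 -0.82378306 -3.50462104]
[ 0.54732692 -0.19827464  0.11678599] [ 9.98651761e-01 -5.19093463e-02  2.84441592e-04]
mallet [323.3 199.5] 0.72 [ 0.5942 -0.2027  0.117 ]
sink_tail [213.  185.5] 0.59 [ 0.5923 -0.1172  0.03  ]
```

View pics/w4.png

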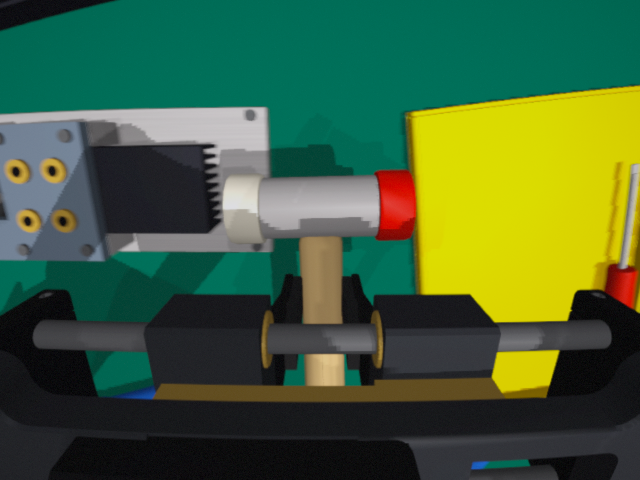

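The mallet is held square, with its white face at (228,208) facing the sink's tail at (213,187). I'll lower it to tapping height.

Emit:
{"api": "play_rows", "payload": {"targets": [{"tx":0.001,"ty":0,"tz":0.04,"wx":0,"wy":0,"wz":0,"grip":0},{"tx":0.001,"ty":0,"tz":0.075,"wx":0,"wy":0,"wz":0,"grip":0},{"tx":0.001,"ty":-0.01,"tz":0.086,"wx":0,"wy":0,"wz":0,"grip":0},{"tx":0.001,"ty":-0.025,"tz":0.086,"wx":0,"wy":0,"wz":0,"grip":0},{"tx":0.001,"ty":-0.03,"tz":0.086,"wx":0,"wy":0,"wz":0,"grip":0}]}}

```text
time_s: 9.65
tool_pos: [0.5505, -0.1685, 0.0316]
tcp_rot: [[0.999, -0.049, 0.001], [-0.049, -0.999, -0.001], [0.001, 0.001, -1.0]]
wrist_force: [-0.5, -0.3, -4.0]
width: 0.236
gripper_force: 59.8
```

Emit:
{"api": "play_rows", "payload": {"targets": [{"tx":0,"ty":-0.005,"tz":0,"wx":0,"wy":0,"wz":0,"grip":0},{"tx":0,"ty":-0.01,"tz":0,"wx":0,"wy":0,"wz":0,"grip":0},{"tx":0,"ty":-0.015,"tz":0,"wx":0,"wy":0,"wz":0,"grip":0},{"tx":0,"ty":-0.02,"tz":0,"wx":0,"wy":0,"wz":0,"grip":0},{"tx":0,"ty":-0.025,"tz":0,"wx":0,"wy":0,"wz":0,"grip":0}]}}

```text
time_s: 10.28
tool_pos: [0.5517, -0.1448, 0.0307]
tcp_rot: [[0.999, -0.051, 0.001], [-0.051, -0.999, -0.001], [0.001, 0.001, -1.0]]
wrist_force: [0.8, -3.6, -2.3]
width: 0.233
gripper_force: 59.8
```

Emit:
{"api": "play_rows", "payload": {"targets": [{"tx":0,"ty":0.01,"tz":0,"wx":0,"wy":0,"wz":0,"grip":0},{"tx":0,"ty":0.02,"tz":0,"wx":0,"wy":0,"wz":0,"grip":0},{"tx":0,"ty":0.02,"tz":0,"wx":0,"wy":0,"wz":0,"grip":0},{"tx":0,"ty":0.02,"tz":0,"wx":0,"wy":0,"wz":0,"grip":0}]}}

```text
time_s: 10.78
tool_pos: [0.5497, -0.1645, 0.0303]
tcp_rot: [[0.999, -0.051, -0.001], [-0.051, -0.999, 0.001], [-0.001, -0.001, -1.0]]
wrist_force: [0.3, 0.7, -3.3]
width: 0.237
gripper_force: 59.8
```

```bash
sed -i 's/w4/w5/;s/mallet=.117/mallet=.036/' e.py; python3 e.py
```

```text
59.79084312915802 0.236754354093732 [ 0.30864372  0.69058778 -3.28414409]
[ 0.54967991 -0.16447524  0.03025449] [ 9.98706627e-01 -5.08378208e-02 -7.67561867e-04]
mallet [319.  201.3] 0.91 [ 0.5969 -0.1667  0.036 ]
sink_tail [195.5 217.4] 0.77 [ 0.5903 -0.1001  0.03  ]
sink_tail [320.9 283.4] 0.52 [ 0.5485 -0.1652  0.03  ]
```

View pics/w5.png

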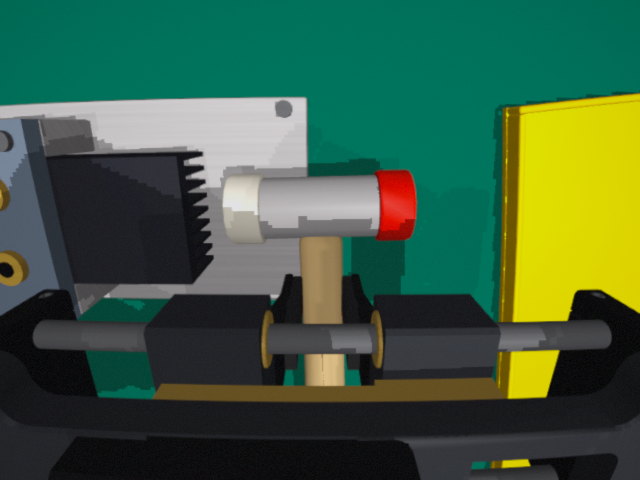

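The sink has been tapped in about 17 mm, with its tail at (200,217) and the mallet 10 mm or more clear. I'll continue with small, slow taps, watching the force.

Emit:
{"api": "play_rows", "payload": {"targets": [{"tx":-0.002,"ty":-0.012,"tz":0,"wx":0,"wy":0,"wz":0,"grip":0},{"tx":-0.002,"ty":-0.019,"tz":0,"wx":0,"wy":0,"wz":0,"grip":0},{"tx":-0.002,"ty":-0.021,"tz":0,"wx":0,"wy":0,"wz":0,"grip":0},{"tx":-0.002,"ty":-0.023,"tz":0,"wx":0,"wy":0,"wz":0,"grip":0},{"tx":-0.002,"ty":-0.025,"tz":0,"wx":0,"wy":0,"wz":0,"grip":0}]}}

```text
time_s: 11.6
tool_pos: [0.5498, -0.1398, 0.0305]
tcp_rot: [[0.999, -0.05, 0.001], [-0.05, -0.999, -0.001], [0.001, 0.001, -1.0]]
wrist_force: [0.3, -1.8, -4.4]
width: 0.24
gripper_force: 59.8
```

Emit:
{"api": "play_rows", "payload": {"targets": [{"tx":0,"ty":0.006,"tz":0,"wx":0,"wy":0,"wz":0,"grip":0},{"tx":0,"ty":0,"tz":0,"wx":0,"wy":0,"wz":0,"grip":0},{"tx":0,"ty":-0.0015,"tz":0,"wx":0,"wy":0,"wz":0,"grip":0},{"tx":0,"ty":-0.003,"tz":0,"wx":0,"wy":0,"wz":0,"grip":0},{"tx":0,"ty":-0.0045,"tz":0,"wx":0,"wy":0,"wz":0,"grip":0}]}}

```text
time_s: 12.22
tool_pos: [0.5498, -0.135, 0.0305]
tcp_rot: [[0.999, -0.05, 0.0], [-0.05, -0.999, -0.0], [0.0, 0.0, -1.0]]
wrist_force: [0.5, -3.7, -3.6]
width: 0.235
gripper_force: 59.8
```

Emit:
{"api": "play_rows", "payload": {"targets": [{"tx":0,"ty":0.006,"tz":0,"wx":0,"wy":0,"wz":0,"grip":0},{"tx":0,"ty":0,"tz":0,"wx":0,"wy":0,"wz":0,"grip":0},{"tx":0,"ty":-0.0015,"tz":0,"wx":0,"wy":0,"wz":0,"grip":0},{"tx":0,"ty":-0.003,"tz":0,"wx":0,"wy":0,"wz":0,"grip":0},{"tx":0,"ty":-0.0045,"tz":0,"wx":0,"wy":0,"wz":0,"grip":0}]}}

```text
time_s: 12.85
tool_pos: [0.5496, -0.1306, 0.0304]
tcp_rot: [[0.999, -0.05, -0.0], [-0.05, -0.999, -0.0], [-0.0, 0.0, -1.0]]
wrist_force: [-2.5, -3.8, -4.7]
width: 0.234
gripper_force: 59.8
```

Emit:
{"api": "play_rows", "payload": {"targets": [{"tx":0,"ty":0.006,"tz":0,"wx":0,"wy":0,"wz":0,"grip":0},{"tx":0,"ty":0,"tz":0,"wx":0,"wy":0,"wz":0,"grip":0},{"tx":0,"ty":-0.0015,"tz":0,"wx":0,"wy":0,"wz":0,"grip":0},{"tx":0,"ty":-0.003,"tz":0,"wx":0,"wy":0,"wz":0,"grip":0},{"tx":0,"ty":-0.0045,"tz":0,"wx":0,"wy":0,"wz":0,"grip":0}]}}

```text
time_s: 13.48
tool_pos: [0.5498, -0.1294, 0.0307]
tcp_rot: [[0.999, -0.048, -0.0], [-0.048, -0.999, -0.006], [-0.0, 0.006, -1.0]]
wrist_force: [-6.3, -16.4, -2.0]
width: 0.237
gripper_force: 59.9
```

Force has risen to 16 N and the motion has stopped, so this is very likely the end stop. I'll draw clear, then tap once more to confirm the position repeats.

Emit:
{"api": "play_rows", "payload": {"targets": [{"tx":0,"ty":0.006,"tz":0,"wx":0,"wy":0,"wz":0,"grip":0},{"tx":0,"ty":0.012,"tz":0,"wx":0,"wy":0,"wz":0,"grip":0},{"tx":0,"ty":0.012,"tz":0,"wx":0,"wy":0,"wz":0,"grip":0},{"tx":0,"ty":0.012,"tz":0,"wx":0,"wy":0,"wz":0,"grip":0}]}}

```text
time_s: 13.98
tool_pos: [0.5493, -0.1374, 0.0304]
tcp_rot: [[0.999, -0.05, -0.0], [-0.05, -0.999, 0.0], [-0.0, -0.0, -1.0]]
wrist_force: [-1.1, 0.3, -3.5]
width: 0.234
gripper_force: 59.8
```

Emit:
{"api": "play_rows", "payload": {"targets": [{"tx":-0.001,"ty":-0.006,"tz":0,"wx":0,"wy":0,"wz":0,"grip":0},{"tx":-0.001,"ty":-0.009,"tz":0,"wx":0,"wy":0,"wz":0,"grip":0},{"tx":-0.001,"ty":-0.0105,"tz":0,"wx":0,"wy":0,"wz":0,"grip":0},{"tx":-0.001,"ty":-0.012,"tz":0,"wx":0,"wy":0,"wz":0,"grip":0},{"tx":-0.001,"ty":-0.0125,"tz":0,"wx":0,"wy":0,"wz":0,"grip":0}]}}

```text
time_s: 14.6
tool_pos: [0.5483, -0.1294, 0.0307]
tcp_rot: [[0.999, -0.048, -0.001], [-0.048, -0.999, -0.006], [-0.001, 0.006, -1.0]]
wrist_force: [-5.4, -16.0, -3.3]
width: 0.234
gripper_force: 59.9
```

Emit:
{"api": "play_rows", "payload": {"targets": [{"tx":0,"ty":-0.001,"tz":0,"wx":0,"wy":0,"wz":0,"grip":0},{"tx":0,"ty":-0.002,"tz":0,"wx":0,"wy":0,"wz":0,"grip":0},{"tx":0,"ty":-0.002,"tz":0,"wx":0,"wy":0,"wz":0,"grip":0}]}}

```text
time_s: 14.98
tool_pos: [0.5482, -0.1292, 0.0308]
tcp_rot: [[0.999, -0.047, -0.002], [-0.047, -0.999, -0.009], [-0.001, 0.009, -1.0]]
wrist_force: [-7.2, -20.3, -2.7]
width: 0.237
gripper_force: 59.9
```

Emit:
{"api": "play_rows", "payload": {"targets": [{"tx":0,"ty":0.006,"tz":0,"wx":0,"wy":0,"wz":0,"grip":0},{"tx":0,"ty":0.02,"tz":0,"wx":0,"wy":0,"wz":0,"grip":0},{"tx":0,"ty":0.05,"tz":0,"wx":0,"wy":0,"wz":0,"grip":0},{"tx":0,"ty":0.05,"tz":0,"wx":0,"wy":0,"wz":0,"grip":0},{"tx":0,"ty":0.05,"tz":0,"wx":0,"wy":0,"wz":0,"grip":0}]}}

```text
time_s: 15.6
tool_pos: [0.5462, -0.1727, 0.0303]
tcp_rot: [[0.999, -0.05, -0.001], [-0.05, -0.999, 0.001], [-0.001, -0.001, -1.0]]
wrist_force: [0.2, -0.6, -4.2]
width: 0.235
gripper_force: 59.8
```

```bash
sed -i 's/w5/w6/' e.py; python3 e.py
```

```text
59.79098081588745 0.23486791883444874 [ 0.159497   -0.61635161 -4.16180602]
[ 0.54623196 -0.17267509  0.0302709 ] [ 9.98731265e-01 -5.03486254e-02 -9.36088529e-04]
mallet [320.1 201.2] 0.55 [ 0.5935 -0.1755  0.036 ]
sink_tail [153.  205.7] 0.9 [ 0.5944 -0.0862  0.03  ]
jig_mouth [319.9 199.8] 0.43 [ 0.593  -0.1753  0.03  ]
```

View pics/w6.png

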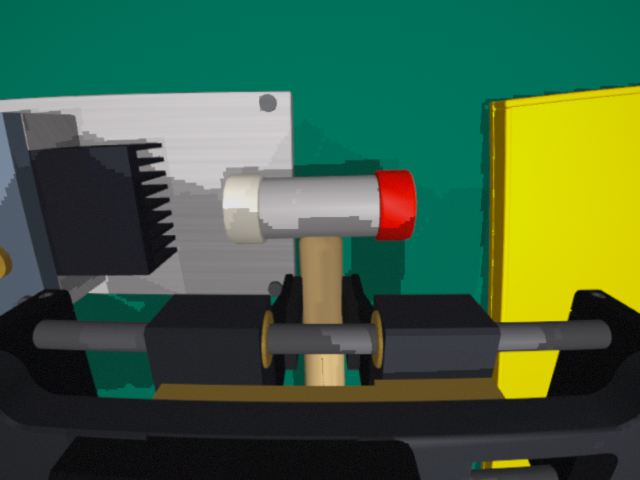

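Home: the tail is now at (155,207), y≈-0.086, and the position repeats under 16-20 N. Next I'll lay the mallet back.

Emit:
{"api": "play_rows", "payload": {"targets": [{"tx":0,"ty":0.01,"tz":-0.05,"wx":0,"wy":0,"wz":0,"grip":0},{"tx":0,"ty":0.02,"tz":-0.08,"wx":0,"wy":0,"wz":0,"grip":0},{"tx":0,"ty":0.06,"tz":-0.08,"wx":0,"wy":0,"wz":-0.08,"grip":0},{"tx":0,"ty":0.1,"tz":-0.08,"wx":0,"wy":0,"wz":-0.16,"grip":0},{"tx":0,"ty":0.14,"tz":-0.08,"wx":0,"wy":0,"wz":-0.24,"grip":0}]}}

```text
time_s: 16.42
tool_pos: [0.5395, -0.3133, 0.1106]
tcp_rot: [[0.981, 0.193, -0.0], [0.193, -0.981, 0.0], [-0.0, -0.0, -1.0]]
wrist_force: [0.7, 0.1, -3.3]
width: 0.234
gripper_force: 59.8
```

Emit:
{"api": "play_rows", "payload": {"targets": [{"tx":-0.01,"ty":0.038,"tz":0,"wx":0,"wy":0,"wz":-0.06,"grip":0},{"tx":-0.022,"ty":0.068,"tz":0,"wx":0,"wy":0,"wz":-0.11,"grip":0},{"tx":-0.022,"ty":0.068,"tz":0,"wx":0,"wy":0,"wz":-0.11,"grip":0}]}}

```text
time_s: 16.8
tool_pos: [0.5305, -0.3864, 0.1103]
tcp_rot: [[0.956, 0.293, 0.001], [0.293, -0.956, -0.001], [0.0, 0.002, -1.0]]
wrist_force: [-0.3, 0.4, -4.0]
width: 0.238
gripper_force: 59.8
```

Emit:
{"api": "play_rows", "payload": {"targets": [{"tx":0,"ty":0,"tz":0.03,"wx":0,"wy":0,"wz":0,"grip":0},{"tx":0,"ty":0,"tz":0.06,"wx":0,"wy":0,"wz":0,"grip":0},{"tx":0,"ty":0,"tz":0.08,"wx":0,"wy":0,"wz":0,"grip":0},{"tx":0,"ty":0,"tz":0.087,"wx":0,"wy":0,"wz":0,"grip":0},{"tx":0,"ty":0,"tz":0.09,"wx":0,"wy":0,"wz":0,"grip":0}]}}

```text
time_s: 17.42
tool_pos: [0.5313, -0.3839, 0.0205]
tcp_rot: [[0.955, 0.296, 0.0], [0.296, -0.955, -0.0], [0.0, 0.0, -1.0]]
wrist_force: [0.7, -0.9, -3.5]
width: 0.237
gripper_force: 59.8
```

Emit:
{"api": "play_rows", "payload": {"targets": [{"tx":0,"ty":0,"tz":0.002,"wx":0,"wy":0,"wz":0,"grip":0},{"tx":0,"ty":0,"tz":0.003,"wx":0,"wy":0,"wz":0,"grip":0},{"tx":0,"ty":0,"tz":0.003,"wx":0,"wy":0,"wz":0,"grip":0}]}}

```text
time_s: 17.8
tool_pos: [0.531, -0.3843, 0.018]
tcp_rot: [[0.955, 0.295, 0.001], [0.295, -0.955, -0.001], [0.0, 0.001, -1.0]]
wrist_force: [-0.2, 0.5, -3.4]
width: 0.236
gripper_force: 59.8
```

Emit:
{"api": "play_rows", "payload": {"targets": [{"tx":0,"ty":0,"tz":0.001,"wx":0,"wy":0,"wz":0,"grip":0},{"tx":0,"ty":0,"tz":0.001,"wx":0,"wy":0,"wz":0,"grip":0.055},{"tx":0,"ty":0,"tz":0.001,"wx":0,"wy":0,"wz":0,"grip":0.055},{"tx":0,"ty":0,"tz":0.001,"wx":0,"wy":0,"wz":0,"grip":0.055},{"tx":0,"ty":0,"tz":0.001,"wx":0,"wy":0,"wz":0,"grip":0.055}]}}

```text
time_s: 18.42
tool_pos: [0.5309, -0.3841, 0.0167]
tcp_rot: [[0.955, 0.295, 0.0], [0.295, -0.955, -0.0], [0.0, 0.0, -1.0]]
wrist_force: [0.8, -0.3, -0.5]
width: 0.588
gripper_force: 0.0
```

Emit:
{"api": "play_rows", "payload": {"targets": [{"tx":0,"ty":0,"tz":-0.02,"wx":0,"wy":0,"wz":0,"grip":0.055},{"tx":0,"ty":0,"tz":-0.07,"wx":0,"wy":0,"wz":0,"grip":0.055},{"tx":0,"ty":0,"tz":-0.13,"wx":0,"wy":0,"wz":0,"grip":0.055},{"tx":0,"ty":0,"tz":-0.19,"wx":0,"wy":0,"wz":0,"grip":0.055},{"tx":0,"ty":0,"tz":-0.24,"wx":0,"wy":0,"wz":0,"grip":0.055}]}}

```text
time_s: 19.05
tool_pos: [0.5311, -0.3843, 0.261]
tcp_rot: [[0.955, 0.295, 0.003], [0.295, -0.955, -0.003], [0.002, 0.004, -1.0]]
wrist_force: [0.3, -0.6, -0.4]
width: 0.633
gripper_force: 0.0
```

```bash
cat > g.py <<'E'
from h import *
p=cap("wrist");print(p["st"]["tool_pos"],p["st"]["tcp_rot"][:,0])
for n,z in dict(mallet=.022,mallet_grip=.022,tray=0).items():
    for r in place_of(n,p)[:2]: print(n,np.round(r["xy"],1),round(r["score"],2),at(p,r["xy"],z).round(4))
# knob: rays from top and scene, by red blob and network
T=[]
for c in("top","scene"):
    t=cap(c)
    g=[r for n in("clamp_knob","clamp_pivot") for r in place_of(n,t)]
    hsv=cv2.cvtColor(t["pixels"],cv2.COLOR_RGB2HSV)
    m=(((hsv[...,0]<6)|(hsv[...,0]>174))&(hsv[...,1]>170)&(hsv[...,2]>90)).astype(np.uint8)
    n,l,s,ce=cv2.connectedComponentsWithStats(m)
    q=proj(t,[[.594,.045,.155]])[0]
    k=min((i for i in range(1,n) if s[i,4]>30),key=lambda i:np.hypot(*(ce[i]-q)))
    print(c,ce[k],s[k],[(np.round(r["xy"],1),round(r["score"],2)) for r in g]); T.append(ray(t,ce[k]))
(o1,d1),(o2,d2)=T
s=np.linalg.lstsq(np.stack([d1,-d2],1),o2-o1,rcond=None)[0]
print(o1+s[0]*d1,o2+s[1]*d2)
E
python3 g.py
```

```text
[ 0.5311472  -0.38425465  0.26103266] [0.95537559 0.29538739 0.00194109]
mallet [321.8 161.7] 0.58 [ 0.5747 -0.3726  0.022 ]
mallet_grip [320.4 194.9] 0.71 [ 0.5357 -0.3829  0.022 ]
tray [321.2 220.4] 0.78 [ 0.4994 -0.3952  0.    ]
top [273.47058824 191.11764706] [269 186  10  11  85] [(array([274.3, 195.4]), 0.53), (array([275.2, 197.8]), 0.56)]
scene [299.3853211  279.51376147] [294 274  12  12 109] [(array([297.3, 283.4]), 0.87), (array([296.7, 305. ]), 0.8)]
[0.58429887 0.04686535 0.15542924] [0.5852218  0.04582391 0.15558995]
```

The mallet lies in the tray at (322,162). Triangulation puts the knob at (0.585, 0.046, 0.155), which agrees with the pivot geometry at about 0.12 rad. I'll go there, grip the knob across, and swing it along its arc.

Emit:
{"api": "play_rows", "payload": {"targets": [{"tx":0.0215,"ty":-0.0475,"tz":0,"wx":0,"wy":0,"wz":0,"grip":0.05},{"tx":0.043,"ty":-0.095,"tz":0,"wx":0,"wy":0,"wz":0,"grip":0.05},{"tx":0.0645,"ty":-0.1425,"tz":0,"wx":0,"wy":0,"wz":0,"grip":0.05},{"tx":0.086,"ty":-0.19,"tz":0,"wx":0,"wy":0,"wz":0,"grip":0.05},{"tx":0.107,"ty":-0.237,"tz":0,"wx":0,"wy":0,"wz":0,"grip":0.05}]}}

```text
time_s: 20.18
tool_pos: [0.5628, -0.1242, 0.2555]
tcp_rot: [[0.955, 0.295, -0.001], [0.295, -0.955, 0.001], [-0.001, -0.001, -1.0]]
wrist_force: [0.3, -0.9, 0.1]
width: 0.578
gripper_force: 0.0
```

Emit:
{"api": "play_rows", "payload": {"targets": [{"tx":0.018,"ty":-0.04,"tz":0,"wx":0,"wy":0,"wz":0.09,"grip":0.05},{"tx":0.036,"ty":-0.079,"tz":0,"wx":0,"wy":0,"wz":0.18,"grip":0.05},{"tx":0.054,"ty":-0.119,"tz":0,"wx":0,"wy":0,"wz":0.27,"grip":0.05},{"tx":0.0715,"ty":-0.158,"tz":0,"wx":0,"wy":0,"wz":0.35,"grip":0.05},{"tx":0.0715,"ty":-0.158,"tz":0,"wx":0,"wy":0,"wz":0.35,"grip":0.05}]}}

```text
time_s: 20.8
tool_pos: [0.5842, 0.049, 0.2555]
tcp_rot: [[0.999, -0.046, -0.002], [-0.046, -0.999, 0.001], [-0.002, -0.001, -1.0]]
wrist_force: [-0.5, -0.3, 0.4]
width: 0.574
gripper_force: 0.0
```

```bash
cat > k.py <<'E'
from h import *
p=cap("wrist");print(p["st"]["tool_pos"],p["st"]["tcp_rot"][:,0])
save(p,"pics/w7.png")
for n,z in dict(clamp_knob=.155,clamp_pivot=.0645).items():
    for r in place_of(n,p)[:2]:
        w=at(p,r["xy"],z); print(n,np.round(r["xy"],1),round(r["score"],2),w.round(4),(p["st"]["tcp_rot"].T@(w-p["st"]["tool_pos"])).round(4))
E
python3 k.py
```

```text
[0.58423675 0.04900584 0.25547851] [ 0.99894994 -0.04577531 -0.00190787]
clamp_knob [326.4 228.3] 0.98 [0.5859 0.0438 0.155 ] [0.0021 0.0052 0.1005]
clamp_pivot [322.  195.5] 0.67 [0.5967 0.0471 0.0645] [0.0129 0.0015 0.191 ]
```

View pics/w7.png

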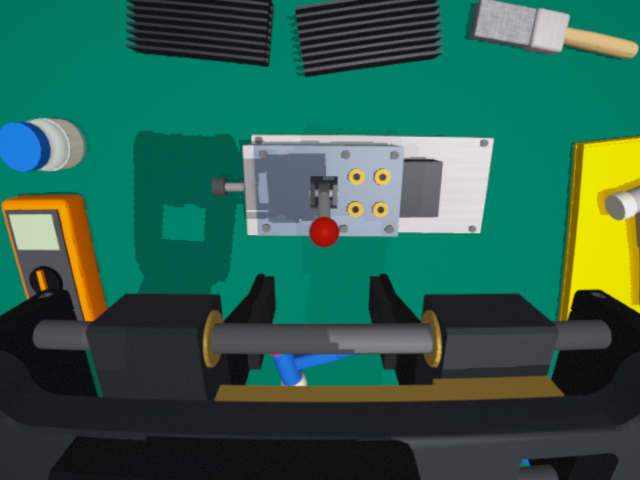

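The red knob at (324,232) sits between the finger lines, and the pivot is at (322,192). I'll descend and grip it. I've now used up the picture views, so I'll rely on numbers from here.

Emit:
{"api": "play_rows", "payload": {"targets": [{"tx":0.001,"ty":0.003,"tz":0.05,"wx":0,"wy":0,"wz":0,"grip":0.05},{"tx":0.001,"ty":0.003,"tz":0.09,"wx":0,"wy":0,"wz":0,"grip":0.05},{"tx":0.001,"ty":0.003,"tz":0.108,"wx":0,"wy":0,"wz":0,"grip":0.05},{"tx":0.001,"ty":0.003,"tz":0.108,"wx":0,"wy":0,"wz":0,"grip":0.05}]}}

```text
time_s: 21.45
tool_pos: [0.5843, 0.0416, 0.1467]
tcp_rot: [[0.999, -0.052, -0.004], [-0.052, -0.999, 0.0], [-0.004, -0.0, -1.0]]
wrist_force: [0.7, 0.0, -0.0]
width: 0.576
gripper_force: 0.0
```

Emit:
{"api": "play_rows", "payload": {"targets": [{"tx":0,"ty":0,"tz":0,"wx":0,"wy":0,"wz":0,"grip":0},{"tx":0,"ty":0,"tz":0,"wx":0,"wy":0,"wz":0,"grip":0},{"tx":0,"ty":0,"tz":0,"wx":0,"wy":0,"wz":0,"grip":0},{"tx":0,"ty":0,"tz":0,"wx":0,"wy":0,"wz":0,"grip":0},{"tx":0,"ty":0,"tz":0,"wx":0,"wy":0,"wz":0,"grip":0}], "newtons": 30}}

```text
time_s: 22.08
tool_pos: [0.5862, 0.0471, 0.1491]
tcp_rot: [[0.999, -0.052, 0.003], [-0.052, -0.999, 0.007], [0.002, -0.007, -1.0]]
wrist_force: [2.3, 10.0, -0.7]
width: 0.228
gripper_force: 27.0
```

Emit:
{"api": "play_rows", "payload": {"targets": [{"tx":-0.0135,"ty":-0.004,"tz":0.003,"wx":0,"wy":0,"wz":0,"grip":0},{"tx":-0.0265,"ty":-0.004,"tz":0.007,"wx":0,"wy":0,"wz":0,"grip":0},{"tx":-0.0385,"ty":-0.004,"tz":0.014,"wx":0,"wy":0,"wz":0,"grip":0},{"tx":-0.0495,"ty":-0.004,"tz":0.022,"wx":0,"wy":0,"wz":0,"grip":0},{"tx":-0.0595,"ty":-0.004,"tz":0.032,"wx":0,"wy":0,"wz":0,"grip":0}]}}

```text
time_s: 22.7
tool_pos: [0.5244, 0.0502, 0.117]
tcp_rot: [[0.999, -0.05, -0.002], [-0.05, -0.999, -0.0], [-0.002, 0.0, -1.0]]
wrist_force: [-0.5, 0.6, 1.2]
width: 0.005
gripper_force: 0.9
```

The knob slipped out. I'll go up and see where the lever is.

Emit:
{"api": "play_rows", "payload": {"targets": [{"tx":-0.02,"ty":0,"tz":-0.05,"wx":0,"wy":0,"wz":0,"grip":0},{"tx":-0.02,"ty":0,"tz":-0.1,"wx":0,"wy":0,"wz":0,"grip":0},{"tx":0,"ty":0,"tz":-0.13,"wx":0,"wy":0,"wz":0,"grip":0},{"tx":0,"ty":0,"tz":-0.13,"wx":0,"wy":0,"wz":0,"grip":0}]}}

```text
time_s: 23.2
tool_pos: [0.5288, 0.0494, 0.2493]
tcp_rot: [[0.999, -0.05, 0.008], [-0.05, -0.999, -0.002], [0.008, 0.001, -1.0]]
wrist_force: [-0.3, 1.1, 0.5]
width: 0.006
gripper_force: 0.0
```

```bash
cat > r.py <<'E'
from h import *
import sys
piv=np.array([.5965,.047,.0645]);y=np.array([-.9987,.05,0]);
for c in("wrist","scene"):
    p=cap(c);print(c,p["st"]["tool_pos"])
    hsv=cv2.cvtColor(p["pixels"],cv2.COLOR_RGB2HSV)
    m=(((hsv[...,0]<6)|(hsv[...,0]>174))&(hsv[...,1]>170)&(hsv[...,2]>60)).astype(np.uint8)
    n,l,s,ce=cv2.connectedComponentsWithStats(m)
    L=[(tuple(ce[i].round(1)),s[i,4]) for i in range(1,n) if s[i,4]>30]
    uv=[(r["xy"],r["score"]) for r in place_of("clamp_knob",p)[:2]]+L
    for q,sc in uv:
        o,d=ray(p,q);d=d/np.linalg.norm(d)
        th=np.linspace(-.1,1.6,171);P=piv+.092*(np.sin(th)[:,None]*y+np.cos(th)[:,None]*[0,0,1])
        e=np.linalg.norm(np.cross(P-o,d),axis=1);i=e.argmin();print(np.round(q,1),np.round(sc,2),"theta",th[i].round(2),"miss",e[i].round(4),P[i].round(4))
E
python3 r.py
```

```text
wrist [0.52879394 0.04940325 0.24933074]
[320.4 228.5] 0.62 theta 0.92 miss 0.0011 [0.5234 0.0507 0.1202]
[320.3 228.2] 528 theta 0.91 miss 0.001 [0.524  0.0506 0.121 ]
[ 25.9 285. ] 68 theta 0.21 miss 0.1926 [0.5773 0.048  0.1545]
[ 56.6 285.7] 77 theta 0.25 miss 0.1822 [0.5738 0.0481 0.1536]
scene [0.52487347 0.04996527 0.24585419]
[319.2 276.1] 0.79 theta 0.82 miss 0.0039 [0.5293 0.0504 0.1273]
[273.3 413. ] 0.65 theta -0.1 miss 0.2608 [0.6057 0.0465 0.156 ]
[213.2 183.7] 228 theta -0.1 miss 0.2685 [0.6057 0.0465 0.156 ]
[188.1 217.1] 58 theta -0.1 miss 0.2587 [0.6057 0.0465 0.156 ]
[321.1 276.6] 88 theta 0.93 miss 0.0039 [0.5228 0.0507 0.1195]
[382.5 284.5] 156 theta 1.47 miss 0.1275 [0.5051 0.0516 0.0738]
```

The lever is at about 0.91 rad, with the knob at (0.524, 0.0506, 0.121). I'll press it down the rest of the way from above with the closed fingertips.

Emit:
{"api": "play_rows", "payload": {"targets": [{"tx":0.005,"ty":0,"tz":0.05,"wx":0,"wy":0,"wz":0,"grip":0},{"tx":0.005,"ty":0,"tz":0.085,"wx":0,"wy":0,"wz":0,"grip":0},{"tx":0.005,"ty":0,"tz":0.1,"wx":0,"wy":0,"wz":0,"grip":0},{"tx":0.005,"ty":0,"tz":0.1,"wx":0,"wy":0,"wz":0,"grip":0}]}}

```text
time_s: 23.9
tool_pos: [0.5301, 0.0499, 0.1451]
tcp_rot: [[0.999, -0.05, -0.004], [-0.05, -0.999, 0.0], [-0.004, -0.0, -1.0]]
wrist_force: [-0.1, 0.2, 0.2]
width: 0.004
gripper_force: 0.0
```

Emit:
{"api": "play_rows", "payload": {"targets": [{"tx":-0.007,"ty":0,"tz":0.012,"wx":0,"wy":0,"wz":0,"grip":0},{"tx":-0.013,"ty":0,"tz":0.025,"wx":0,"wy":0,"wz":0,"grip":0},{"tx":-0.017,"ty":0,"tz":0.038,"wx":0,"wy":0,"wz":0,"grip":0},{"tx":-0.0185,"ty":0,"tz":0.047,"wx":0,"wy":0,"wz":0,"grip":0},{"tx":-0.019,"ty":0,"tz":0.051,"wx":0,"wy":0,"wz":0,"grip":0}]}}

```text
time_s: 24.52
tool_pos: [0.5116, 0.0508, 0.0953]
tcp_rot: [[0.999, -0.05, -0.001], [-0.05, -0.999, 0.0], [-0.001, -0.0, -1.0]]
wrist_force: [-3.3, -0.5, 5.2]
width: 0.007
gripper_force: 2.3
```

Emit:
{"api": "play_rows", "payload": {"targets": [{"tx":0,"ty":0,"tz":0.003,"wx":0,"wy":0,"wz":0,"grip":0},{"tx":0,"ty":0,"tz":0.005,"wx":0,"wy":0,"wz":0,"grip":0},{"tx":0,"ty":0,"tz":0.005,"wx":0,"wy":0,"wz":0,"grip":0}]}}

```text
time_s: 24.9
tool_pos: [0.5133, 0.0506, 0.0904]
tcp_rot: [[0.999, -0.05, 0.002], [-0.05, -0.999, -0.0], [0.002, 0.0, -1.0]]
wrist_force: [-0.4, -0.5, -1.5]
width: 0.003
gripper_force: 0.3
```

Emit:
{"api": "play_rows", "payload": {"targets": [{"tx":0,"ty":0,"tz":-0.02,"wx":0,"wy":0,"wz":0,"grip":0},{"tx":0,"ty":0,"tz":-0.07,"wx":0,"wy":0,"wz":0,"grip":0},{"tx":0,"ty":0,"tz":-0.12,"wx":0,"wy":0,"wz":0,"grip":0},{"tx":0,"ty":0,"tz":-0.15,"wx":0,"wy":0,"wz":0,"grip":0}]}}

```text
time_s: 25.4
tool_pos: [0.515, 0.0504, 0.2434]
tcp_rot: [[0.999, -0.05, 0.007], [-0.05, -0.999, -0.001], [0.008, 0.0, -1.0]]
wrist_force: [-0.1, 0.5, -0.8]
width: 0.009
gripper_force: 0.0
```

```bash
python3 r.py
cat >> g2.py <<'E'
from h import *
p=cap("top")
for n,z in dict(mallet=.022,mallet_grip=.022,tray=0,sink_tail=.03,screwdriver=.01).items():
    for r in place_of(n,p)[:2]: print(n,np.round(r["xy"],1),round(r["score"],2),at(p,r["xy"],z).round(4))
E
python3 g2.py
```

```text
wrist [0.51504702 0.05040923 0.24338827]
[322.6 219.8] 0.91 theta 1.04 miss 0.0027 [0.5173 0.051  0.1111]
[320.7 220.7] 466 theta 1.55 miss 0.0008 [0.5046 0.0516 0.0664]
[ 18.8 277.2] 70 theta 0.24 miss 0.1917 [0.5747 0.0481 0.1539]
[ 50.3 277.7] 75 theta 0.28 miss 0.1816 [0.5711 0.0483 0.1529]
scene [0.51651119 0.05029709 0.24445549]
[323.1 282.3] 0.76 theta 1.37 miss 0.0098 [0.5065 0.0515 0.0828]
[213.2 183.7] 230 theta -0.1 miss 0.2685 [0.6057 0.0465 0.156 ]
[188.1 217.2] 59 theta -0.1 miss 0.2586 [0.6057 0.0465 0.156 ]
[324.8 281. ] 79 theta 1.33 miss 0.0051 [0.5073 0.0515 0.0864]
[382.5 284.5] 156 theta 1.47 miss 0.1275 [0.5051 0.0516 0.0738]
mallet [443.  208.4] 0.87 [ 0.57   -0.3684  0.022 ]
mallet [412.2 386.9] 0.73 [ 0.1342 -0.2773  0.022 ]
mallet_grip [418.7 372.1] 0.83 [ 0.1691 -0.294   0.022 ]
mallet_grip [269.6 295.2] 0.83 [0.3582 0.0638 0.022 ]
tray [449.  238.4] 0.58 [ 0.4973 -0.386   0.    ]
tray [129.2 232.6] 0.17 [0.5183 0.4183 0.    ]
sink_tail [328.9 198.7] 0.78 [ 0.5941 -0.0828  0.03  ]
screwdriver [484.3 235.8] 0.85 [ 0.5018 -0.4743  0.01  ]
```

The angle is ambiguous (scene view says about 1.33), so I'll press straight down over the knob and feel for the end of travel.

Emit:
{"api": "play_rows", "payload": {"targets": [{"tx":-0.01,"ty":0,"tz":0.05,"wx":0,"wy":0,"wz":0,"grip":0},{"tx":-0.01,"ty":-0.001,"tz":0.1,"wx":0,"wy":0,"wz":0,"grip":0},{"tx":-0.01,"ty":-0.001,"tz":0.128,"wx":0,"wy":0,"wz":0,"grip":0},{"tx":-0.01,"ty":-0.001,"tz":0.136,"wx":0,"wy":0,"wz":0,"grip":0},{"tx":-0.01,"ty":-0.001,"tz":0.14,"wx":0,"wy":0,"wz":0,"grip":0}]}}

```text
time_s: 26.52
tool_pos: [0.5029, 0.0521, 0.1003]
tcp_rot: [[0.999, -0.05, 0.0], [-0.05, -0.999, -0.0], [0.0, 0.0, -1.0]]
wrist_force: [0.8, 0.2, 0.7]
width: 0.003
gripper_force: 0.0
```

Emit:
{"api": "play_rows", "payload": {"targets": [{"tx":0,"ty":0,"tz":0.003,"wx":0,"wy":0,"wz":0,"grip":0},{"tx":0,"ty":0,"tz":0.005,"wx":0,"wy":0,"wz":0,"grip":0},{"tx":0,"ty":0,"tz":0.005,"wx":0,"wy":0,"wz":0,"grip":0}]}}

```text
time_s: 26.9
tool_pos: [0.5027, 0.0522, 0.096]
tcp_rot: [[0.999, -0.05, 0.001], [-0.05, -0.999, -0.0], [0.001, 0.0, -1.0]]
wrist_force: [-1.4, -0.3, 0.0]
width: 0.004
gripper_force: 0.0
```

Emit:
{"api": "play_rows", "payload": {"targets": [{"tx":0.002,"ty":0,"tz":0.003,"wx":0,"wy":0,"wz":0,"grip":0},{"tx":0.002,"ty":0,"tz":0.005,"wx":0,"wy":0,"wz":0,"grip":0},{"tx":0.002,"ty":0,"tz":0.005,"wx":0,"wy":0,"wz":0,"grip":0}]}}

```text
time_s: 27.28
tool_pos: [0.5046, 0.0521, 0.0904]
tcp_rot: [[0.999, -0.05, 0.0], [-0.05, -0.999, -0.0], [0.0, 0.0, -1.0]]
wrist_force: [0.3, 0.2, 0.7]
width: 0.003
gripper_force: 0.1
```

Emit:
{"api": "play_rows", "payload": {"targets": [{"tx":0,"ty":0,"tz":0.002,"wx":0,"wy":0,"wz":0,"grip":0},{"tx":0,"ty":0,"tz":0.004,"wx":0,"wy":0,"wz":0,"grip":0},{"tx":0,"ty":0,"tz":0.004,"wx":0,"wy":0,"wz":0,"grip":0}]}}

```text
time_s: 27.65
tool_pos: [0.5037, 0.0522, 0.0862]
tcp_rot: [[0.999, -0.05, -0.001], [-0.05, -0.999, 0.0], [-0.001, -0.0, -1.0]]
wrist_force: [-2.2, -0.5, 1.4]
width: 0.003
gripper_force: 0.7
```

Emit:
{"api": "play_rows", "payload": {"targets": [{"tx":0,"ty":0,"tz":0.002,"wx":0,"wy":0,"wz":0,"grip":0},{"tx":0,"ty":0,"tz":0.004,"wx":0,"wy":0,"wz":0,"grip":0},{"tx":0,"ty":0,"tz":0.004,"wx":0,"wy":0,"wz":0,"grip":0}]}}

```text
time_s: 28.02
tool_pos: [0.5044, 0.0522, 0.0822]
tcp_rot: [[0.999, -0.05, -0.0], [-0.05, -0.999, 0.0], [-0.0, -0.0, -1.0]]
wrist_force: [-1.0, 0.4, 1.9]
width: 0.003
gripper_force: 0.7
```

```bash
cat > v.py <<'E'
from h import *
p=cap("scene");q=proj(p,[[.505,.0515,.075]])[0].astype(int);print(q, p["st"]["tool_pos"],p["st"]["wrist_force"])
c=cv2.resize(p["pixels"][q[1]-60:q[1]+60,q[0]-80:q[0]+80],None,fx=5,fy=5,interpolation=cv2.INTER_CUBIC)
cv2.imwrite("pics/s9.png",np.ascontiguousarray(c[:,:,::-1]))
E
python3 v.py
```

```text
[327 282] [0.50436499 0.05216265 0.08223968] [-0.99218631  0.358246    1.91931483]
```

Emit:
{"api": "play_rows", "payload": {"targets": [{"tx":0,"ty":0,"tz":0.002,"wx":0,"wy":0,"wz":0,"grip":0},{"tx":0,"ty":0,"tz":0.004,"wx":0,"wy":0,"wz":0,"grip":0},{"tx":0,"ty":0,"tz":0.004,"wx":0,"wy":0,"wz":0,"grip":0}]}}

```text
time_s: 28.45
tool_pos: [0.5046, 0.0521, 0.0782]
tcp_rot: [[0.999, -0.05, 0.0], [-0.05, -0.999, 0.0], [0.0, -0.0, -1.0]]
wrist_force: [-0.6, -0.4, 1.2]
width: 0.004
gripper_force: 0.4
```

```bash
python3 r.py
```

```text
wrist [0.50460701 0.05209121 0.07819576]
[322.4 273.3] 0.88 theta 0.76 miss 0.001 [0.5332 0.0502 0.1312]
[ 97.5 380.3] 0.45 theta 0.37 miss 0.0695 [0.5633 0.0487 0.1503]
[322.6 268.5] 887 theta 0.71 miss 0.0011 [0.5366 0.05   0.1343]
scene [0.50525096 0.05199603 0.07833455]
[324.9 286.9] 0.71 theta 1.6 miss 0.0069 [0.5047 0.0516 0.0618]
[213.2 183.8] 227 theta -0.1 miss 0.2684 [0.6057 0.0465 0.156 ]
[188.1 217.1] 58 theta -0.1 miss 0.2587 [0.6057 0.0465 0.156 ]
[382.5 284.5] 157 theta 1.47 miss 0.1275 [0.5051 0.0516 0.0738]
[325.7 284.6] 61 theta 1.53 miss 0.0047 [0.5047 0.0516 0.0683]
[479.1 381.6] 32 theta 1.6 miss 0.389 [0.5047 0.0516 0.0618]
```

Emit:
{"api": "play_rows", "payload": {"targets": [{"tx":0,"ty":0,"tz":-0.04,"wx":0,"wy":0,"wz":0,"grip":0},{"tx":0,"ty":0,"tz":-0.1,"wx":0,"wy":0,"wz":0,"grip":0},{"tx":-0.02,"ty":0.05,"tz":-0.13,"wx":0,"wy":0,"wz":0,"grip":0},{"tx":-0.03,"ty":0.1,"tz":-0.13,"wx":0,"wy":0,"wz":0,"grip":0},{"tx":-0.03,"ty":0.1,"tz":-0.13,"wx":0,"wy":0,"wz":0,"grip":0}]}}

```text
time_s: 29.28
tool_pos: [0.4696, -0.0491, 0.2092]
tcp_rot: [[0.998, -0.055, 0.002], [-0.055, -0.998, -0.001], [0.002, 0.001, -1.0]]
wrist_force: [0.5, 0.4, -0.3]
width: 0.007
gripper_force: 0.0
```

```bash
sed -i 's/("wrist","scene")/("wrist","scene","top")/' r.py; python3 r.py | grep -v "miss 0.[1-9]"
```

```text
wrist [ 0.46963606 -0.0490724   0.20917295]
[208.2 184.2] 0.78 theta 1.45 miss 0.0047 [0.5053 0.0516 0.0756]
[208.8 186.3] 599 theta 1.46 miss 0.0027 [0.5052 0.0516 0.0747]
[183.5 289.3] 561 theta 1.09 miss 0.0859 [0.515  0.0511 0.107 ]
scene [ 0.46955877 -0.04649749  0.2084277 ]
[321.6 283.9] 0.82 theta 1.46 miss 0.0141 [0.5052 0.0516 0.0747]
[325.7 283.4] 80 theta 1.47 miss 0.0044 [0.5051 0.0516 0.0738]
top [ 0.46951304 -0.04545966  0.20812601]
```

Two independent views now put the lever at about 1.46 rad. The mallet is in the tray and the arm is clear, so I'll hand in.

```bash
python3 -c "
from h import *
print(job_done())"
```

```text
the job is handed in; nothing more can be done
None
```

I handed the job in at about 29 s: the heat sink is tapped home (peak wrist reading about 20 N), the mallet is back in the yellow tray, and the lever measured about 1.46 rad from two views. The hand-in call gave no verdict, and I viewed 11 pictures against the limit of 10.

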